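Trip-test a breaker under its splash guard

ROBOT

A 6-joint arm with a two-finger parallel gripper is mounted at the origin on a cart in front of the work surface, level with it; the furniture and walls round the work are solid. World frame = base frame: x ahead of the robot, y to its left, z up, the work surface at z = 0. Lengths are in m, angles in rad, forces in N, time in s.
With the tool pointing down it reaches from about 0.35 to 0.85 m from the base axis. Payload 8.1 kg.
Tool frame: the origin (TCP) lies midway between the tips of the shut fingers; the grasp point (between the pads) lies 19 mm behind it; z points along the fingers, y is the direction in which the jaws open and shut (so a half turn about z gives the same grasp; the last joint's range is limited). The gripper opens to 93 mm and grips with 3 to 60 N. Pads are 15 mm wide; open, the fingers measure 128 mm over their backs; the gripper's body (75 mm by 188 mm) begins 65 mm behind the grasp point.
Start: joints at [1.044, 0.13, 1.488, -0, 1.523, -0.085], TCP at [0.257, 0.542, 0.219] pointing down, gripper open.
Joint ranges: [-2.96, 2.96], [-0.89, 2.26], [0.02, 2.5], [-1.34, 4.48], [0, 2.73], [-2.66, 2.66]. Speed limits (rad/s): [2.39, 2.39, 2.79, 3.14, 3.14, 3.14].

INTERFACE

Orientations are given as a rotation vector (axis times angle).
In Python, from plant import robot gives the robot as it stands. The module is installed in compiled form; this text tells all that it offers.
- The arm moves only by the shell command python3 -m pendant 'ROWS' [FORCE]. ROWS is JSON, a list of rows, each an object with "translation": the shift along the tool's x, y, z in mm, a list of three; "twist": the turn, a rotation vector about the tool's x, y, z in rad, a list of three; "grip": the opening, from -1 (shut) to 1 (fully open). A call has exactly 10 rows; each row shifts and turns the pose as measured when the row begins, along the tool's axes as they then stand; what a row does not reach is not made up. A row lasts 1/10 s, in which the tool goes at most 50 mm and 8.59 degrees, less where a joint would pass 70% of its speed; a pose out of reach is approached as far as the arm can. A call is refused whole if a number of a shift passes 50 or a number of a turn 0.15, either way. A call with a gripper value outside its range is refused whole. The fingers move at their own pace and stop on an object; FORCE is the grip in N (left out, the last holds). Time passes only in rows, so rows that do not move let the fingers close, or fill a call up. It gives the time, the measured TCP pose, the force and the opening at its end, in the units of the state.
- robot.read_state(): the state, without advancing time (a new reading comes with each control period).
- robot.read_camera(name): name is "scene" or "top" or "wrist"; returns (picture, depth): 384x512x3 uint8, red, green, blue; 384x512 float32, m along the optical axis (not along the pixel's ray), 0 where there is no reading.
- robot.camera_info(name): a dict with "vertical_fov" (degrees; the focal length in pixels is half the picture's height over the tangent of half this angle, whatever the lens; pixels are square), "cx", "cy" (the principal point, pixels), "cam_to_world" (4x4, takes a point from camera to world coordinates). Camera axes: x right, y up, looking along -z (the intrinsics and any distortion apply to the point x, -y, -z); pixel columns grow to the right and rows downward; lengths in m; the calibration is good to about 2 mm. A picture is of the moment at which its call begins: read the wrist's pose just before it. camera_info takes no time and is no camera call; for the wrist camera it gives the pose at the moment of the call.
- robot.close_job(): hands the job in, once; it reports no verdict.
The state is a dict: "t": time; "q": joint angles; "dq": joint speeds; "joint_torque": joint torques, N m; "tool_pos": TCP position; "orientation": TCP orientation; "force": force on the tool from outside, world axes, zero at the start; "wrist_torque": the same for the moment, N m; "opening": finger opening in m.
Only numpy, scipy, OpenCV 4.12 (cv2) and the standard library are available. Lean on these libraries where they do the work, as an engineer would, in place of code of your own. Each camera call takes 0.05 s, during which the arm holds its last target. There are 200 camera calls.

TASK

Do the trip test on the grey supply box on the work table: lift its clear splash guard, press the test button of the breaker whose lever is on until the lever drops to off, then push that lever fully back on. Trip it with its button only, never by pulling the lever; leave the breaker that is switched off alone, and do not disturb the loose things around the box. Finish by lowering the guard until it lies fully shut, without letting it slam.

Things in the scene. Friction and masses are not known exactly. Their poses are not given: they have to be found in the camera images.
- supply_box: Grey supply box screwed to the table. Origin: table level, under the middle of its face; +x from low front to high back, +y to its left seen from the front, z up. Housing x -62..80, y -98..98 mm (foot plate 116). The face slopes 20 degrees, rising towards +x, 80 mm above the origin (57 at the front edge, 109 at the back). Two breakers sit side by side on it under the guard
- guard (a joint): Clear box-shaped splash guard, 172 mm along y, 103 up the slope, 30 deep, 3 mm walls, hinged at the face's upper back edge. 0 rad = fully shut; grows as its front goes up and back; stop at 1.95. About 130 g, nearly free hinge: falls shut from below about 1.5 rad, lies open by itself beyond about 1.7. Let go with its front more than 15 mm above shut it slams
- guard_hinge (a point): Middle of the guard's hinge line, which runs along the box's y axis; in the box frame at x 50.6, y 0, z 104.8 mm
- guard_pull (a point): Middle of the guard's black pull: a roll 12 mm thick, 32 mm long along the box's y, on a 5 mm tongue, 26 mm out from the guard's front wall, 135 mm from the hinge line. Shut: x -80.8, y 0, z 74 mm in the box frame, 19 mm ahead of the housing, free air below and beside. Pinch it by its two ends from above (the guard turns between the fingers) or lift it from below
- breaker_a: The breaker that is switched on at the start (either the left or the right one). White front panel 71 mm wide (box y) by 46 mm up the slope, 8 mm proud of the box's face and parallel to it. Origin: centre of this panel's surface, axes parallel to the box's (not sloped). Its test button sits in the left half (18.5 mm towards +y), its lever in the right half (18.5 mm towards -y)
- lever_a (a joint): Black toggle lever of breaker_a, 16 mm wide, 8.5 mm thick, standing 18 mm above the panel. 0 rad = off, leaning down the slope towards the front; 0.76 rad = on, leaning up the slope towards the back. It snaps over from the middle (0.38 rad) to either end; about 1 N at the tip moves it
- lever_a_tip (a point): Middle of the lever's tip. The lever turns about a line along the box's y axis, 24 mm from the tip, 6 mm below the panel surface and 3 mm up the slope from the panel's centre
- test_a (a joint): Grey round test button of breaker_a: 0 = out, 0.0065 m = fully in, pressed square to the sloping panel; springs back when let go. Takes about 4 N. Pressed in beyond about 5.4 mm it trips its lever to off
- test_a_top (a point): Middle of the button's top: 16 mm across, 8 mm proud of the panel, 5 mm down the slope from the middle of the panel's left half
- breaker_b: The breaker that is switched off at the start, alike in shape to breaker_a and beside it, centres 75 mm apart; it stays off
- lever_b (a joint): Lever of breaker_b, as lever_a: 0 rad = off, 0.76 rad = on
- test_b (a joint): Test button of breaker_b, as test_a
- ramekin_1: White ramekin, 99 mm across, 43 mm tall, loose; origin centre of its underside
- salt_jar: Clear salt jar with tan lid, 72 mm across, 78 mm tall, loose, at the right; origin centre of its underside
- spice_1: Green-capped spice jar, 46 mm across, 106 mm tall, loose, at the right; origin centre of its underside
- marker: Marker pen lying on the table, 135 mm long, 17 mm thick, loose; origin centre of its underside

How it is judged:
By the outcome, as a careful person would: the job done as asked, in the order asked, and still so for the second after the job is handed in, with the robot touching nothing.
It also fails if it takes over 61 s, if anything falls off the work surface, if the arm or the gripper's body presses on something with over 40 N, if the wrist force passes 120 N, or if a joint passes its speed limit or range.

## Working session

There is one attempt and no reset: what is moved stays moved. The work goes in short steps, Python scripts to look and compute and a shell command to move; the robot and the scene stay as the last step left them, time stands still between calls to the robot, and variables do not carry over. Pictures are saved under pics/ and viewed, about 8 in all and at most 12, crops included, and the job is handed in when it is done.

```bash
mkdir -p pics; cat > h.py <<'E'
import numpy as np,cv2
from plant import robot
from scipy.spatial.transform import Rotation as R
def snap(n,f):
    i=robot.camera_info(n); p,d=robot.read_camera(n)
    np.savez('pics/'+f+'.npz',p=p,d=d,T=i['cam_to_world'],fov=i['vertical_fov'],cx=i['cx'],cy=i['cy'])
    cv2.imwrite('pics/'+f+'.png',p[:,:,::-1]); return i
def pts(f):
    z=np.load('pics/'+f+'.npz'); d=z['d'];F=192/np.tan(np.radians(z['fov'])/2)
    v,u=np.mgrid[:384,:512]
    c=np.stack([(u-z['cx'])/F*d,-(v-z['cy'])/F*d,-d],-1)
    T=z['T'];return c@T[:3,:3].T+T[:3,3],z['p'],d
E
python3 - <<'E'
from h import *
for n in('scene','top'):
    i=snap(n,n);print({k:(np.round(v,3).tolist() if k=='cam_to_world' else v) for k,v in i.items()})
a=cv2.imread('pics/scene.png');b=cv2.imread('pics/top.png');
cv2.imwrite('pics/both.png',np.vstack([a,b])[:, :])
s=robot.read_state();print(s)
E
```

```text
{'vertical_fov': 56.189825060095764, 'cx': 258.4194472389817, 'cy': 185.71837119032938, 'cam_to_world': [[0.762, 0.422, -0.491, 0.045], [-0.648, 0.495, -0.579, -0.82], [-0.001, 0.759, 0.651, 0.68], [0.0, 0.0, 0.0, 1.0]]}
{'vertical_fov': 56.39479583624763, 'cx': 256.46506426678974, 'cy': 195.89931667354352, 'cam_to_world': [[0.025, 0.989, -0.146, 0.359], [-1.0, 0.027, 0.014, -0.261], [0.018, 0.146, 0.989, 0.939], [0.0, 0.0, 0.0, 1.0]]}
{'t': 0.1, 'q': array([ 1.04358620e+00,  1.31088386e-01,  1.48916512e+00, -4.83484565e-05,
        1.52300672e+00, -8.53974458e-02]), 'dq': array([-0.00014705, -0.00344704, -0.00269175,  0.00076454, -0.00039004,
        0.00018465]), 'joint_torque': array([ 1.85532444e-03, -5.61345899e+01, -4.93091154e+01,  7.71682430e-02,
        2.93230929e-02,  1.36684545e-05]), 'tool_pos': array([0.25628151, 0.5419414 , 0.2176936 ]), 'orientation': array([-6.88263112e-01, -3.06480375e+00,  2.51999827e-03]), 'force': array([-0.62316913,  0.44350396,  0.48091582]), 'wrist_torque': array([ 0.04044635,  0.0076984 , -0.02402883]), 'opening': 0.09340335630032592}
```

View pics/top.png

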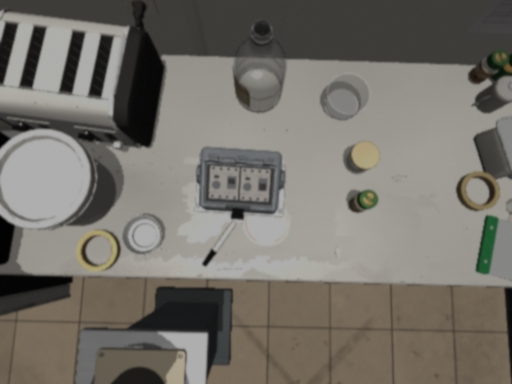

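View pics/scene.png

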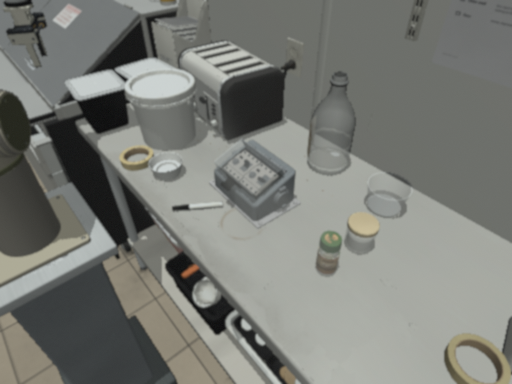

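```bash
python3 - <<'E'
from h import *
P,p,d=pts('top')
for (u,v) in [(240,185),(237,213),(205,155),(278,155),(203,206),(276,209),(240,155),(220,225),(207,262),(235,220),(150,240),(330,250)]:
    print((u,v),np.round(P[v,u],4),p[v,u])
c=p[135:275,175:315];cv2.imwrite('pics/c1.png',cv2.resize(c[:,:,::-1],None,fx=5,fy=5,interpolation=cv2.INTER_CUBIC)[:600])
# points by height on box
m=(P[...,2]>.03)&(P[...,2]<.2)&(abs(P[...,0]-.53)<.16)&(abs(P[...,1]+.22)<.15)
q=P[m];print(len(q),q.min(0),q.max(0))
np.set_printoptions(linewidth=250)
print((P[140:222:4,190:294:6,2]*1000).astype(int))
E
```

```text
(240, 185) [ 0.5053 -0.2334  0.1155] [113 110 107]
(237, 213) [ 0.4432 -0.227   0.0784] [15 15 16]
(205, 155) [ 0.5785 -0.1467  0.1012] [110 114 116]
(278, 155) [ 0.5824 -0.3217  0.1059] [103 107 109]
(203, 206) [ 0.4607 -0.1413  0.0544] [86 89 90]
(276, 209) [ 0.4575 -0.3223  0.0595] [101 102 104]
(240, 155) [ 0.5805 -0.2306  0.1029] [100 103 107]
(220, 225) [ 0.4183 -0.1805 -0.0012] [173 173 172]
(207, 262) [ 0.3227 -0.1523  0.0119] [35 35 35]
(235, 220) [ 0.4323 -0.2193  0.0005] [158 158 157]
(150, 240) [ 0.3746 -0.0039  0.01  ] [174 174 174]
(330, 250) [ 0.3606 -0.4685  0.0013] [166 162 155]
5167 [ 0.43085654 -0.34375044  0.03046728] [ 0.59839024 -0.12111118  0.13585314]
[[ -1   0   1   2  -2   0   3   3   1   0  -2   1   0   0   2   2   0  -1]
 [  0  -1   0   4   1   0   0   3   3   3   3   0   1   0   0   0  -1   0]
 [  0   0 103 108 105 107 105 105   0   0   0   1   1   3   0   0   2   1]
 [  0   0 104 103 939 106 106 106 106 108 107 106 105 109 107   0   1   0]
 [  0  -1  98 108 105 102 103 105 110 102 103 105 103 104 103 105   2   0]
 [  0   4  96 109 107 111 113 113 111 110
[... 459 characters left out ...]
115 117 116  68   1   2]
 [  0  -1 111 112 112 112 114 114 113 111 114 116 113 112 115  54   1   0]
 [  1   5 105 107 106 108 109 109 109 108 108 109 111 110 111   4   1   3]
 [ -1   6 102 104 104 104 103 105 105 106 107 106 107 109 105   7  -1  -2]
 [  0   4  98 102 101 101 102 103 103 101 105 105 103 103 102   8   2   4]
 [  1  11  98  99  96  98  96  98 100 102 101 100  99 100  63   9   0   0]
 [ -1   4   5  40  51  54  54  83  84  93  57  96  98 100  61  10   1   4]
 [  0   3   3   1   0   3   7  81  81   6  11  17  25  36  24   6   1   2]
 [  1   2   1   2   2   1   0  79  82  -1   1   0   1   2   0   2   0   1]
 [  1   1   2   2  -1  -1   3   0   0   0   2   2   0   1   2  -1  -1   0]]
```

View pics/c1.png

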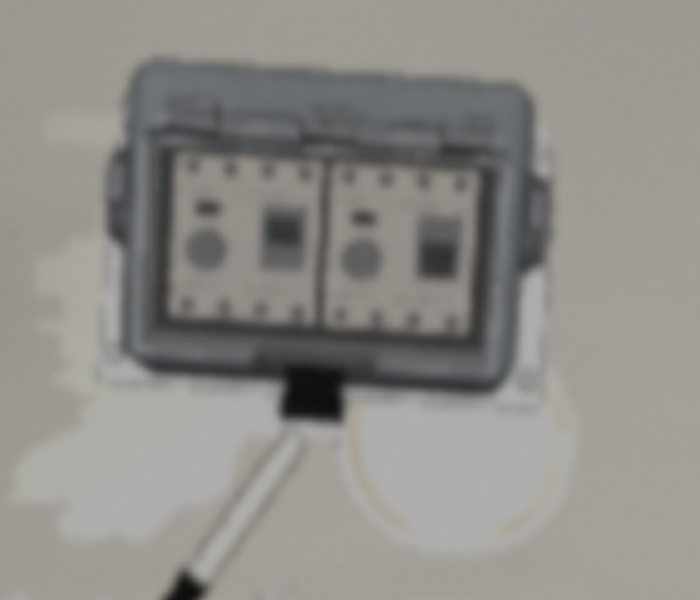

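The picture shows the left breaker's lever dark at the upper half, at (283,225) in the crop, so it is on. The right one is dark at the lower half, at (438,260), so it is off. That makes breaker_a the left one. The pull is at (312,393), with the marker lying on the table in front of it. Next I work out the box pose.

```bash
cat >> h.py <<'E'
c,s=np.cos(np.radians(20)),np.sin(np.radians(20))
def bx(S,y,n): return np.array([S*c-n*s,y,80+S*s+n*c])/1000
def ray(f,u,v,h):
    z=np.load('pics/'+f+'.npz');F=192/np.tan(np.radians(z['fov'])/2)
    d=z['T'][:3,:3]@np.array([(u-z['cx'])/F,-(v-z['cy'])/F,-1]);o=z['T'][:3,3]
    return o+d*(h-o[2])/d[2]
def fit(A,B):
    A=np.array(A);B=np.array(B);a=A[:,:2]-A[:,:2].mean(0);b=B[:,:2]-B[:,:2].mean(0)
    w=np.arctan2((a[:,0]*b[:,1]-a[:,1]*b[:,0]).sum(),(a*b).sum())
    M=R.from_euler('z',w).as_matrix()[:2,:2];t=B[:,:2].mean(0)-M@A[:,:2].mean(0)
    return w,t,((B[:,:2]-A[:,:2]@M.T-t)*1000).round(1)
E
python3 - <<'E'
from h import *
px=[(170,152),(490,170),(165,318),(475,337),(207,250),(361,260)]
A=[bx(23,73,8),bx(23,-73,8),bx(-23,73,8),bx(-23,-73,8),bx(-5,56,16),bx(-5,-19,16)]
B=[ray('top',(u+.5)/5-.5+175,(v+.5)/5-.5+135,a[2]) for (u,v),a in zip(px,A)]
w,t,r=fit(A,B);print(w,t,r.tolist())
M=R.from_euler('z',w).as_matrix()
for n,a in dict(pull=(-.0808,0,.074),hinge=(.0506,0,.1048),btn=bx(-5,56,16)).items():
    print(n,M@np.array(a)+[*t,0])
s0=robot.read_state();T=R.from_rotvec(s0['orientation']);g=np.array([*(t+M[:2,:2]@[-.1,0]),.33])
print('tool-frame delta mm to',g,T.inv().apply(g-s0['tool_pos'])*1000, 'yaw of tool y',np.arctan2(*T.as_matrix()[1::-1,1]), 'want',w+np.pi/2)
E
```

```text
-0.03311087406658894 [ 0.51667758 -0.23129282] [[17.6, 3.3], [18.0, -5.0], [-17.7, 2.6], [-18.1, -1.6], [0.2, -0.2], [-0.1, 0.9]]
pull [ 0.43592187 -0.22861795  0.074     ]
hinge [ 0.56724984 -0.23296793  0.1048    ]
btn [ 0.50836624 -0.17498682  0.09332498]
tool-frame delta mm to [ 0.41673239 -0.22798234  0.33      ] [-474.23514159 -627.57613758 -111.30589065] yaw of tool y 1.1289860737278117 want 1.5376854527283077
```

```bash
python3 -m pendant '[{"translation":[0,0,-45],"twist":[0,0,0],"grip":1},{"translation":[-10,-15,-45],"twist":[0,0,0],"grip":1},{"translation":[-25,-35,-22],"twist":[0,0,0],"grip":1},{"translation":[-30,-39,0],"twist":[0,0,0],"grip":1},{"translation":[-30,-39,0],"twist":[0,0,0],"grip":1},{"translation":[-30,-39,0],"twist":[0,0,0],"grip":1},{"translation":[-30,-39,0],"twist":[0,0,0],"grip":1},{"translation":[-30,-39,0],"twist":[0,0,0],"grip":1},{"translation":[-30,-39,0],"twist":[0,0,0],"grip":1},{"translation":[-30,-39,0],"twist":[0,0,0],"grip":1}]'
```

```text
t: 1.1
tool_pos: [0.3379, 0.1384, 0.3302]
orientation: [-0.672, -3.066, 0.018]
force: [1.2, -0.2, 0.3]
opening: 0.0928
```

```bash
python3 -m pendant '[{"translation":[-28,-37,0],"twist":[0,0,0],"grip":1},{"translation":[-28,-37,0],"twist":[0,0,0],"grip":1},{"translation":[-28,-37,0],"twist":[0,0,0],"grip":1},{"translation":[-28,-37,0],"twist":[0,0,0],"grip":1},{"translation":[-28,-37,0],"twist":[0,0,0],"grip":1},{"translation":[-28,-37,0],"twist":[0,0,0],"grip":1},{"translation":[-28,-37,0],"twist":[0,0,0],"grip":1},{"translation":[0,0,0],"twist":[0,0,-0.14],"grip":1},{"translation":[0,0,0],"twist":[0,0,-0.14],"grip":1},{"translation":[0,0,0],"twist":[0,0,-0.13],"grip":1}]'
python3 - <<'E'
from h import *
i=snap('wrist','w1');print(np.round(i['cam_to_world'],3).tolist(),i['vertical_fov'],i['cx'],i['cy'])
s=robot.read_state();print(s['tool_pos'],R.from_rotvec(s['orientation']).as_matrix().round(3).tolist(),s['q'].round(3))
E
```

```text
t: 2.1
tool_pos: [0.4047, -0.1995, 0.3289]
orientation: [-0.031, -3.133, 0.013]
force: [-0.4, -0.4, -0.3]
opening: 0.0929
[[0.02, -0.959, -0.282, 0.325], [1.0, 0.017, 0.013, -0.196], [-0.008, -0.283, 0.959, 0.496], [0.0, 0.0, 0.0, 1.0]] 66.81343837100374 262.28564884956114 189.79459965443206
[ 0.40465785 -0.19928904  0.32890401] [[-1.0, 0.011, -0.008], [0.011, 1.0, -0.008], [0.008, -0.008, -1.0]] [-0.562 -0.292  1.689 -0.012  1.747 -2.123]
```

View pics/w1.png

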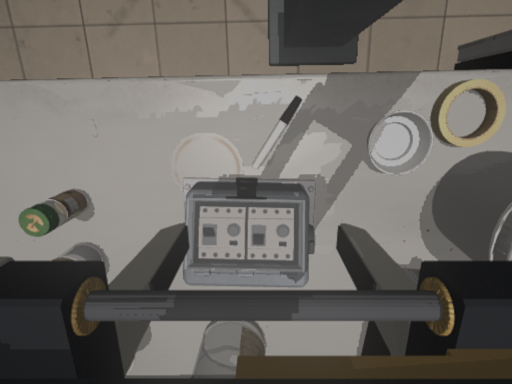

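```bash
python3 - <<'E'
from h import *
P,p,d=pts('w1')
g=cv2.cvtColor(p,cv2.COLOR_RGB2GRAY)
roi=np.zeros_like(g);roi[172:200,228:266]=1
n,l,st,ce=cv2.connectedComponentsWithStats(((g<40)&(roi>0)).astype(np.uint8));print(st[1:],ce[1:])
k=l==1+np.argmax(st[1:,4]);q=P[k];print('pull depth med',np.median(q,0),q.min(0),q.max(0))
cv2.imwrite('pics/w1c.png',cv2.resize(p[170:290,175:325,::-1],None,fx=5,fy=5,interpolation=cv2.INTER_CUBIC))
A=[bx(-5,56,16),bx(-5,-19,16)]
B=[ray('w1',283.,230.5,A[0][2]),ray('w1',234,229.5,A[0][2])];print(fit(A,B))
E
```

```text
[] []Traceback (most recent call last):
  File "<stdin>", line 6, in <module>
    return _wrapfunc(a, 'argmax', axis=axis, out=out, **kwds)
    return bound(*args, **kwds)
ValueError: attempt to get argmax of an empty sequence
```

```bash
python3 - <<'E'
from h import *
P,p,d=pts('w1')
g=cv2.cvtColor(p,cv2.COLOR_RGB2GRAY)
cv2.imwrite('pics/w1c.png',cv2.resize(p[170:290,175:325,::-1],None,fx=5,fy=5,interpolation=cv2.INTER_CUBIC))
roi=np.zeros_like(g);roi[172:200,228:266]=1
print(g[172:200,228:266].min())
n,l,st,ce=cv2.connectedComponentsWithStats(((g<g[172:200,228:266].min()+20)&(roi>0)).astype(np.uint8));print(st[1:],ce[1:])
k=l==1+np.argmax(st[1:,4]);q=P[k];print('pull depth med',np.median(q,0),q.min(0),q.max(0))
A=[bx(-5,56,16),bx(-5,-19,16)]
B=[ray('w1',283.,230.5,A[0][2]),ray('w1',234,229.5,A[0][2])];print(fit(A,B))
E
```

```text
48
[[228 178  38  21 571]] [[246.64273205 187.90017513]]
pull depth med [ 0.44940053 -0.22417532  0.08004586] [ 0.32481367 -0.26027003  0.01392892] [ 0.45645329 -0.19573351  0.49621577]
(np.float64(-0.038527404274679655), array([ 0.51584494, -0.22704581]), array([[-0. , -0.6],
       [ 0. ,  0.6]]))
```

View pics/w1c.png

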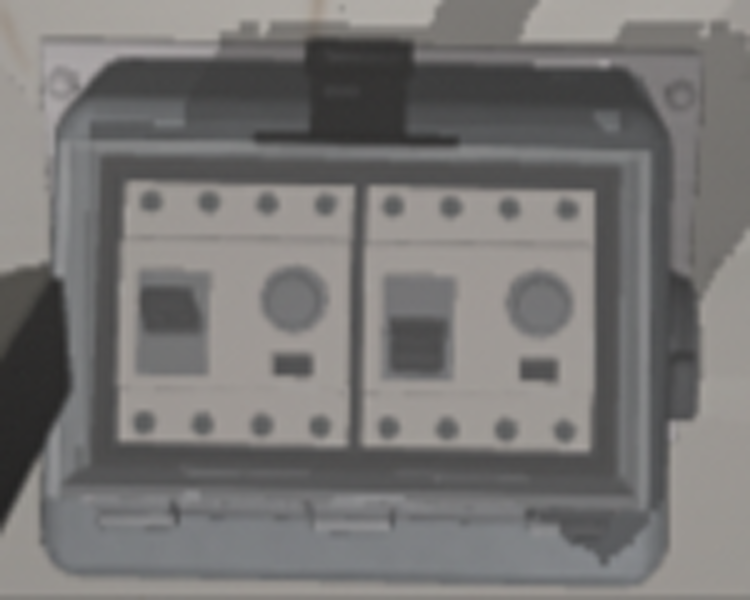

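```bash
cat >> h.py <<'E'
W,t0=-.036,np.array([.5163,-.229,0])
MB=R.from_euler('z',W)
def world(b): return MB.apply(b)+t0
def delta(tgt):
    s0=robot.read_state();T=R.from_rotvec(s0['orientation']);return T.inv().apply(tgt-s0['tool_pos'])*1000
E
python3 - <<'E'
from h import *
r=ray('w1',247,181.1,.077);print('pull ray',r,'pred',world([-.0808,0,.074]))
tg=world([-.0808,0,.074-.019])
print('delta mm',delta(tg),'rot',(R.from_rotvec(robot.read_state()['orientation']).inv()*(MB*R.from_euler('y',np.pi))).as_rotvec())
E
```

```text
pull ray [ 0.4343716  -0.22392528  0.077     ] pred [ 0.43555235 -0.22609183  0.074     ]
delta mm [-33.44878756 -24.14480161 273.8511933 ] rot [-0.00855945 -0.00814933  0.02498721]
```

```bash
python3 -m pendant '[{"translation":[-17,-12,20],"twist":[-0.008,-0.008,0.025],"grip":0.6},{"translation":[-17,-12,20],"twist":[0,0,0],"grip":0.6},{"translation":[0,0,40],"twist":[0,0,0],"grip":0.6},{"translation":[0,0,40],"twist":[0,0,0],"grip":0.6},{"translation":[0,0,40],"twist":[0,0,0],"grip":0.6},{"translation":[0,0,40],"twist":[0,0,0],"grip":0.6},{"translation":[0,0,40],"twist":[0,0,0],"grip":0.6},{"translation":[0,0,20],"twist":[0,0,0],"grip":0.6},{"translation":[0,0,10],"twist":[0,0,0],"grip":0.6},{"translation":[0,0,0],"twist":[0,0,0],"grip":0.6}]' 15
python3 - <<'E'
from h import *
tg=world([-.0808,0,.074-.019])
print('delta mm',delta(tg),'rot',(R.from_rotvec(robot.read_state()['orientation']).inv()*(MB*R.from_euler('y',np.pi))).as_rotvec())
E
```

```text
t: 3.15
tool_pos: [0.439, -0.2238, 0.0491]
orientation: [0.098, 3.139, -0.001]
force: [0.0, -0.4, -0.2]
opening: 0.0743
delta mm [ 3.24945479 -2.51309682 -5.92189596] rot [-0.00053011  0.00141896 -0.02624261]
```

```bash
python3 -m pendant '[{"translation":[3,-2,-5],"twist":[0,0,-0.02],"grip":0.6},{"translation":[0,0,0],"twist":[0,0,0],"grip":0.2},{"translation":[0,0,0],"twist":[0,0,0],"grip":-1},{"translation":[0,0,0],"twist":[0,0,0],"grip":-1},{"translation":[0,0,0],"twist":[0,0,0],"grip":-1},{"translation":[0,0,0],"twist":[0,0,0],"grip":-1},{"translation":[0,0,0],"twist":[0,0,0],"grip":-1},{"translation":[0,0,0],"twist":[0,0,0],"grip":-1},{"translation":[0,0,0],"twist":[0,0,0],"grip":-1},{"translation":[0,0,0],"twist":[0,0,0],"grip":-1}]' 12
cat > arc.py <<'E'
from h import *
import sys
H=np.array([.0506,0,.1048])
def pull(th):
    a=np.radians(193.19)-th; return H+.135*np.array([np.cos(a),0,np.sin(a)])
s0=robot.read_state();T=R.from_rotvec(s0['orientation'])
b=MB.inv().apply(s0['tool_pos']+.019*T.as_matrix()[:,2]*-1-t0)
th=np.radians(193.19)-np.arctan2(b[2]-H[2],b[0]-H[0])%(2*np.pi)
print('box pos grasp',b.round(4),'theta',th.round(3),'radius',np.hypot(b[2]-H[2],b[0]-H[0]).round(4),s0['opening'],s0['force'].round(1))
prev=b
for x in map(float,sys.argv[1:]):
    q=pull(x);print(x,T.inv().apply(MB.apply(q-prev)).round(4)*1000);prev=q
E
python3 arc.py .1 .2 .3 .4 .5 .6 .7 .8 .9
```

```text
t: 4.15
tool_pos: [0.4398, -0.2263, 0.0612]
orientation: [0.067, 3.131, -0.004]
force: [0.2, 1.1, 0.7]
opening: 0.0316
box pos grasp [-0.0767 -0.      0.0802] theta 0.04 radius 0.1297 0.03161139450945683 [0.2 1.1 0.7]
0.1 [ 6.5 -0.  -7.1]
0.2 [  0.9  -0.  -13.5]
0.3 [ -0.4  -0.  -13.5]
0.4 [ -1.7  -0.  -13.4]
0.5 [ -3.1  -0.  -13.1]
0.6 [ -4.4   0.  -12.8]
0.7 [ -5.6   0.  -12.3]
0.8 [ -6.8   0.  -11.6]
0.9 [ -7.9   0.  -10.9]
```

```bash
python3 -m pendant '[{"translation":[1,0,-7],"twist":[0,0,0],"grip":-1},{"translation":[1,0,-13],"twist":[0,0,0],"grip":-1},{"translation":[0,0,-13],"twist":[0,0,0],"grip":-1},{"translation":[-1,0,-13],"twist":[0,0,0],"grip":-1},{"translation":[-2,0,-13],"twist":[0,0,0],"grip":-1},{"translation":[-4,0,-13],"twist":[0,0,0],"grip":-1},{"translation":[-5,0,-12],"twist":[0,0,0],"grip":-1},{"translation":[-6,0,-12],"twist":[0,0,0],"grip":-1},{"translation":[-7,0,-11],"twist":[0,0,0],"grip":-1},{"translation":[0,0,0],"twist":[0,0,0],"grip":-1}]' 12; python3 arc.py .8 .9 1 1.1 1.2 1.3 1.4 1.5 1.6 1.7 1.8 1.9
```

```text
t: 5.15
tool_pos: [0.4664, -0.2273, 0.1807]
orientation: [0.066, 3.123, -0.007]
force: [0.3, -0.6, -1.8]
opening: 0.0315
box pos grasp [-0.0503 -0.      0.1997] theta 0.985 radius 0.1385 0.03150049061010516 [ 0.3 -0.6 -1.8]
0.8 [13.1  0.  21.8]
0.9 [ -8.    0.  -10.8]
1.0 [ -9.1   0.  -10. ]
1.1 [-10.   0.  -9.]
1.2 [-10.9   0.   -8. ]
1.3 [-11.6   0.   -6.9]
1.4 [-12.2   0.1  -5.7]
1.5 [-12.8   0.1  -4.4]
1.6 [-13.1   0.1  -3.1]
1.7 [-13.4   0.1  -1.8]
1.8 [-13.5   0.1  -0.5]
1.9 [-13.5   0.1   0.9]
```

```bash
python3 -m pendant '[{"translation":[-9,0,-9],"twist":[0,0,0],"grip":-1},{"translation":[-10,0,-8],"twist":[0,0,0],"grip":-1},{"translation":[-10,0,-7],"twist":[0,0,0],"grip":-1},{"translation":[-11,0,-5],"twist":[0,0,0],"grip":-1},{"translation":[-12,0,-4],"twist":[0,0,0],"grip":-1},{"translation":[-12,0,-3],"twist":[0,0,0],"grip":-1},{"translation":[-12,0,-1],"twist":[0,0,0],"grip":-1},{"translation":[-13,0,0],"twist":[0,0,0],"grip":-1},{"translation":[-8,0,0],"twist":[0,0,0],"grip":-1},{"translation":[0,0,0],"twist":[0,0,0],"grip":-1}]' 12; python3 arc.py 1.8 1.9
```

```text
t: 6.15
tool_pos: [0.5646, -0.2309, 0.2265]
orientation: [0.065, 3.131, -0.008]
force: [-0.3, 0.1, 0.2]
opening: 0.0318
box pos grasp [ 4.820e-02 -1.000e-04  2.455e-01] theta 1.784 radius 0.1408 0.03181761153659292 [-0.3  0.1  0.2]
1.8 [-2.2  0.1  5.8]
1.9 [-13.5   0.1   0.8]
```

```bash
python3 -m pendant '[{"translation":[-8,0,0],"twist":[0,0,0],"grip":-1},{"translation":[-4,0,0],"twist":[0,0,0],"grip":-1},{"translation":[0,0,0],"twist":[0,0,0],"grip":-1},{"translation":[0,0,0],"twist":[0,0,0],"grip":-0.1},{"translation":[0,0,0],"twist":[0,0,0],"grip":-0.1},{"translation":[0,0,0],"twist":[0,0,0],"grip":-0.1},{"translation":[0,0,-20],"twist":[0,0,0],"grip":-0.1},{"translation":[0,0,-35],"twist":[0,0,0],"grip":-0.1},{"translation":[30,0,-20],"twist":[0,0,0],"grip":-0.1},{"translation":[40,0,0],"twist":[0,0,0],"grip":-0.1}]' 12; python3 - <<'E'
from h import *
snap('wrist','w2');snap('scene','s2')
cv2.imwrite('pics/v2.png',np.hstack([cv2.imread('pics/w2.png')[100:384,100:450],cv2.imread('pics/s2.png')[60:344,110:460]]))
print(robot.read_state()['tool_pos'])
E
```

```text
t: 7.15
tool_pos: [0.5048, -0.2273, 0.2995]
orientation: [0.064, 3.139, -0.002]
force: [-0.2, 0.4, 1.1]
opening: 0.0417
[ 0.50092628 -0.22670047  0.29708498]
```

View pics/v2.png

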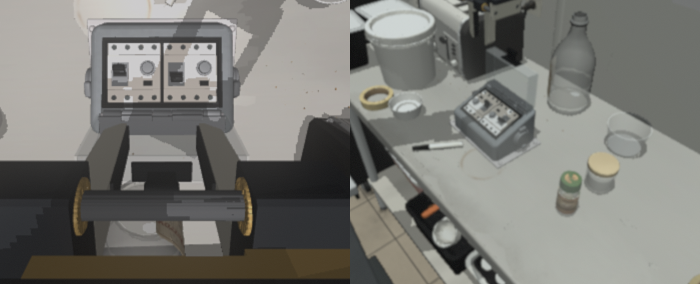

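```bash
cat > go.py <<'E'
from h import *
import sys
def tip(S,y,n,tilt=True):
    return world(bx(S,y,n)), MB*R.from_matrix(np.array([[-c,0,s],[0,1,0],[-s,0,-c]]))
def rep(S,y,n):
    p,Rt=tip(S,y,n);s0=robot.read_state();T=R.from_rotvec(s0['orientation'])
    b=MB.inv().apply(s0['tool_pos']-t0)*1000-[0,0,80]
    print('now s,y,n',np.round([b[0]*c+b[2]*s,b[1],-b[0]*s+b[2]*c],1),'force along n',(s0['force']@MB.apply([-s,0,c])).round(1),'up',(s0['force']@MB.apply([c,0,s])).round(1),'t',s0['t'])
    print('delta in tilted tool axes',(Rt.inv().apply(p-s0['tool_pos'])*1000).round(1),'in present axes',delta(p).round(1),'rot',(T.inv()*Rt).as_rotvec().round(3))
if __name__=='__main__': rep(*map(float,sys.argv[1:4]))
E
python3 - <<'E'
from h import *
z=np.load('pics/w2.npz');p=z['p'];g=cv2.cvtColor(p,cv2.COLOR_RGB2GRAY)[140:205,200:330]
b=cv2.resize(g,None,fx=4,fy=4,interpolation=cv2.INTER_CUBIC)
C=cv2.HoughCircles(b,cv2.HOUGH_GRADIENT,1,60,param1=80,param2=15,minRadius=20,maxRadius=40)
C=C[0];print(C)
A=[bx(-5,56,16),bx(-5,-19,16)]
k=sorted([((x+.5)/4-.5+200,(y+.5)/4-.5+140,r/4) for x,y,r in C],key=lambda q:-q[0]);print(k)
if len(k)==2: print(fit(A,[ray('w2',a[0],a[1],A[0][2]) for a in k]))
E
python3 go.py -5 56 60
```

```text
[[415.5 111.5  31.1]
 [191.5 111.5  30.8]
 [ 85.5 128.5  36. ]
 [307.5 154.5  25.8]]
[(np.float32(303.5), np.float32(167.5), np.float32(7.775)), (np.float32(276.5), np.float32(178.25), np.float32(6.45)), (np.float32(247.5), np.float32(167.5), np.float32(7.7)), (np.float32(221.0), np.float32(171.75), np.float32(9.0))]
now s,y,n [ 59.7   1.7 209.3] force along n -0.5 up 0.4 t 7.25
delta in tilted tool axes [ 64.7  54.3 149.3] in present axes [  9.7  54.2 162.4] rot [-0.001 -0.352 -0.007]
```

```bash
python3 - <<'E'
from h import *
A=[bx(-5,56,16),bx(-5,-19,16)]
B=[ray('w2',303.5,167.5,A[0][2]),ray('w2',247.5,167.5,A[0][2])];print(fit(A,B),B,[world(a) for a in A])
E
```

```text
(np.float64(-0.04072752573600511), array([ 0.51679091, -0.22827034]), array([[-0. , -0.9],
       [ 0. ,  0.9]])) [array([ 0.50887288, -0.172781  ,  0.09332498]), array([ 0.50589075, -0.24596213,  0.09332498])] [array([ 0.50815137, -0.17267021,  0.09332498]), array([ 0.50545195, -0.24762162,  0.09332498])]
```

```bash
python3 -m pendant '[{"translation":[20,20,0],"twist":[0,0,0],"grip":-1},{"translation":[20,30,0],"twist":[0,-0.115,-0.006],"grip":-1},{"translation":[0,0,0],"twist":[0,-0.115,0],"grip":-1},{"translation":[0,0,0],"twist":[0,-0.115,0],"grip":-1},{"translation":[0,0,30],"twist":[0,0,0],"grip":-1},{"translation":[0,0,30],"twist":[0,0,0],"grip":-1},{"translation":[0,0,20],"twist":[0,0,0],"grip":-1},{"translation":[0,0,0],"twist":[0,0,0],"grip":-1},{"translation":[0,0,0],"twist":[0,0,0],"grip":-1},{"translation":[0,0,0],"twist":[0,0,0],"grip":-1}]' 12; python3 go.py -5 56 30
```

```text
t: 8.25
tool_pos: [0.4938, -0.1795, 0.2247]
orientation: [0.054, 2.791, -0.017]
force: [0.3, -0.3, -0.5]
opening: 0.0001
now s,y,n [ 26.7  48.7 144.3] force along n -0.6 up 0.2 t 8.25
delta in tilted tool axes [ 31.7   7.3 114.3] in present axes [ 31.8   8.  114.2] rot [-0.006  0.001 -0.002]
```

```bash
python3 -m pendant '[{"translation":[16,4,10],"twist":[-0.006,0,0],"grip":-1},{"translation":[15,4,20],"twist":[0,0,0],"grip":-1},{"translation":[0,0,25],"twist":[0,0,0],"grip":-1},{"translation":[0,0,25],"twist":[0,0,0],"grip":-1},{"translation":[0,0,15],"twist":[0,0,0],"grip":-1},{"translation":[0,0,7],"twist":[0,0,0],"grip":-1},{"translation":[0,0,0],"twist":[0,0,0],"grip":-1},{"translation":[0,0,0],"twist":[0,0,0],"grip":-1},{"translation":[0,0,0],"twist":[0,0,0],"grip":-1},{"translation":[0,0,0],"twist":[0,0,0],"grip":-1}]' 12; python3 go.py -5 56 17
```

```text
t: 9.25
tool_pos: [0.5072, -0.1767, 0.1309]
orientation: [0.051, 2.774, -0.023]
force: [-0.1, -0.1, 0.6]
opening: 0.0006
now s,y,n [ 7.1 51.9 51.6] force along n 0.6 up 0.1 t 9.25
delta in tilted tool axes [12.1  4.1 34.6] in present axes [12.7  4.4 34.3] rot [-0.01   0.018  0.001]
```

```bash
python3 -m pendant '[{"translation":[8,3,5],"twist":[-0.01,0.018,0],"grip":-1},{"translation":[5,2,10],"twist":[0,0,0],"grip":-1},{"translation":[0,0,10],"twist":[0,0,0],"grip":-1},{"translation":[0,0,5],"twist":[0,0,0],"grip":-1},{"translation":[0,0,0],"twist":[0,0,0],"grip":-1},{"translation":[0,0,0],"twist":[0,0,0],"grip":-1},{"translation":[0,0,0],"twist":[0,0,0],"grip":-1},{"translation":[0,0,0],"twist":[0,0,0],"grip":-1},{"translation":[0,0,0],"twist":[0,0,0],"grip":-1},{"translation":[0,0,0],"twist":[0,0,0],"grip":-1}]' 12; python3 go.py -5 56 10
```

```text
t: 10.25
tool_pos: [0.5057, -0.1716, 0.0963]
orientation: [0.048, 2.792, -0.009]
force: [-0.3, 0.9, -0.6]
opening: 0.0006
now s,y,n [-6.4 57.  19.6] force along n -0.5 up -0.5 t 10.25
delta in tilted tool axes [-1.4 -1.   9.6] in present axes [-1.4 -1.   9.6] rot [0.    0.    0.001]
```

```bash
python3 -m pendant '[{"translation":[-1,-1,2],"twist":[0,0,0],"grip":-1},{"translation":[0,0,2],"twist":[0,0,0],"grip":-1},{"translation":[0,0,2],"twist":[0,0,0],"grip":-1},{"translation":[0,0,2],"twist":[0,0,0],"grip":-1},{"translation":[0,0,2],"twist":[0,0,0],"grip":-1},{"translation":[0,0,1],"twist":[0,0,0],"grip":-1},{"translation":[0,0,0.5],"twist":[0,0,0],"grip":-1},{"translation":[0,0,0.5],"twist":[0,0,0],"grip":-1},{"translation":[0,0,0.5],"twist":[0,0,0],"grip":-1},{"translation":[0,0,0.5],"twist":[0,0,0],"grip":-1}]' 12; python3 go.py -5 56 9.5
```

```text
t: 11.25
tool_pos: [0.511, -0.1732, 0.0871]
orientation: [0.045, 2.794, -0.009]
force: [-9.8, 2.7, 11.6]
opening: 0.0004
now s,y,n [-4.4 55.6  9.1] force along n 14.2 up -5.3 t 11.25
delta in tilted tool axes [ 0.6  0.4 -0.4] in present axes [ 0.6  0.4 -0.4] rot [ 0.    -0.001  0.003]
```

```bash
python3 -m pendant '[{"translation":[0,0,-10],"twist":[0,0,0],"grip":-1},{"translation":[0,0,-20],"twist":[0,0,0],"grip":-1},{"translation":[0,0,-20],"twist":[0,0,0],"grip":-1},{"translation":[10,-15,-10],"twist":[0,0,0],"grip":-1},{"translation":[10,-15,0],"twist":[0,0,0],"grip":-1},{"translation":[5,-8,0],"twist":[0,0,0],"grip":-1},{"translation":[0,0,0],"twist":[0,0,0],"grip":-1},{"translation":[0,0,0],"twist":[0,0,0],"grip":-1},{"translation":[0,0,0],"twist":[0,0,0],"grip":-1},{"translation":[0,0,0],"twist":[0,0,0],"grip":-1}]' 12; python3 - <<'E'
from h import *
snap('wrist','w3');snap('scene','s3')
a=cv2.imread('pics/w3.png')[80:384,130:430];b=cv2.resize(cv2.imread('pics/s3.png')[140:220,200:300],None,fx=3.8,fy=3.8,interpolation=cv2.INTER_CUBIC)
cv2.imwrite('pics/v3.png',np.hstack([a,b]))
E
python3 go.py -27 19 35
```

```text
t: 12.25
tool_pos: [0.465, -0.2097, 0.1378]
orientation: [0.045, 2.793, -0.009]
force: [-0.3, 0.0, -0.2]
opening: 0.0002
now s,y,n [-29.1  17.5  72.1] force along n -0.2 up 0.6 t 12.35
delta in tilted tool axes [-2.1  1.5 37.1] in present axes [-2.1  1.5 37.1] rot [ 0.001 -0.     0.004]
```

View pics/v3.png

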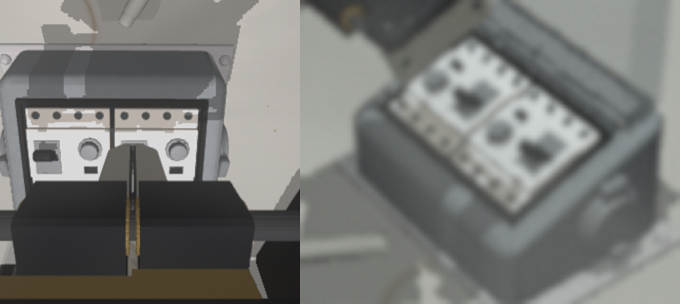

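The scene view, at (540,150), and the wrist view show both levers now down the slope, so breaker_a tripped to off. Next I push its lever back on.

```bash
python3 -m pendant '[{"translation":[-1,1,20],"twist":[0,0,0],"grip":-1},{"translation":[0,0,20],"twist":[0,0,0],"grip":-1},{"translation":[0,0,12],"twist":[0,0,0],"grip":-1},{"translation":[0,0,5],"twist":[0,0,0],"grip":-1},{"translation":[0,0,0],"twist":[0,0,0],"grip":-1},{"translation":[0,0,0],"twist":[0,0,0],"grip":-1},{"translation":[0,0,0],"twist":[0,0,0],"grip":-1},{"translation":[0,0,0],"twist":[0,0,0],"grip":-1},{"translation":[0,0,0],"twist":[0,0,0],"grip":-1},{"translation":[0,0,0],"twist":[0,0,0],"grip":-1}]' 12; python3 go.py -5 19 14
```

```text
t: 13.35
tool_pos: [0.4884, -0.2093, 0.0866]
orientation: [0.041, 2.788, -0.013]
force: [0.3, 0.5, 0.1]
opening: 0.0006
now s,y,n [-24.6  18.7  16. ] force along n 0.0 up 0.3 t 13.35
delta in tilted tool axes [-19.6   0.3   2. ] in present axes [-19.6   0.1   2.1] rot [-0.001  0.004  0.007]
```

```bash
python3 -m pendant '[{"translation":[-4,0,1],"twist":[0,0,0],"grip":-1},{"translation":[-4,0,1],"twist":[0,0,0],"grip":-1},{"translation":[-4,0,0],"twist":[0,0,0],"grip":-1},{"translation":[-4,0,0],"twist":[0,0,0],"grip":-1},{"translation":[-2,0,0],"twist":[0,0,0],"grip":-1},{"translation":[-1,0,0],"twist":[0,0,0],"grip":-1},{"translation":[0,0,0],"twist":[0,0,0],"grip":-1},{"translation":[0,0,0],"twist":[0,0,0],"grip":-1},{"translation":[0,0,0],"twist":[0,0,0],"grip":-1},{"translation":[0,0,0],"twist":[0,0,0],"grip":-1}]' 12; python3 go.py -4 19 14
```

```text
t: 14.35
tool_pos: [0.5073, -0.21, 0.0911]
orientation: [0.04, 2.792, -0.012]
force: [-2.9, -0.2, 1.4]
opening: 0.0004
now s,y,n [-5.3 18.7 13.7] force along n 2.3 up -2.2 t 14.35
delta in tilted tool axes [-1.3  0.3 -0.3] in present axes [-1.3  0.3 -0.3] rot [-0.001  0.     0.008]
```

```bash
python3 -m pendant '[{"translation":[-2,0,0],"twist":[0,0,0],"grip":-1},{"translation":[-2,0,0],"twist":[0,0,0],"grip":-1},{"translation":[-1,0,0],"twist":[0,0,0],"grip":-1},{"translation":[-1,0,0],"twist":[0,0,0],"grip":-1},{"translation":[0,0,0],"twist":[0,0,0],"grip":-1},{"translation":[0,0,0],"twist":[0,0,0],"grip":-1},{"translation":[0,0,0],"twist":[0,0,0],"grip":-1},{"translation":[0,0,0],"twist":[0,0,0],"grip":-1},{"translation":[0,0,0],"twist":[0,0,0],"grip":-1},{"translation":[0,0,0],"twist":[0,0,0],"grip":-1}]' 12; python3 go.py -4 19 14
```

```text
t: 15.35
tool_pos: [0.5074, -0.21, 0.0908]
orientation: [0.039, 2.804, -0.01]
force: [-2.6, 0.0, 2.0]
opening: 0.0001
now s,y,n [-5.3 18.7 13.5] force along n 2.7 up -1.8 t 15.35
delta in tilted tool axes [-1.3  0.3 -0.5] in present axes [-1.3  0.3 -0.6] rot [ 0.    -0.012  0.008]
```

```bash
python3 -m pendant '[{"translation":[8,0,0],"twist":[0,0,0],"grip":-1},{"translation":[12,0,-5],"twist":[0,0,0],"grip":-1},{"translation":[0,0,-30],"twist":[0,0,0],"grip":-1},{"translation":[5,0,-40],"twist":[0,0,0],"grip":-1},{"translation":[0,0,-45],"twist":[0,0,0],"grip":-1},{"translation":[0,0,-45],"twist":[0,0,0],"grip":-1},{"translation":[0,0,-30],"twist":[0,0,0],"grip":-0.1},{"translation":[0,0,0],"twist":[0,0.115,0],"grip":-0.1},{"translation":[0,0,0],"twist":[0,0.115,0],"grip":-0.1},{"translation":[0,0,0],"twist":[0,0.115,0],"grip":-0.1}]' 12; python3 - <<'E'
from h import *
snap('wrist','w4');snap('scene','s4')
a=cv2.imread('pics/w4.png')[40:344,100:450];b=cv2.resize(cv2.imread('pics/s4.png')[120:220,200:300],None,fx=3.04,fy=3.04,interpolation=cv2.INTER_CUBIC)
cv2.imwrite('pics/v4.png',np.hstack([a,b]))
E
python3 arc.py 1.95
```

```text
t: 16.35
tool_pos: [0.4124, -0.2073, 0.2765]
orientation: [-0.052, -3.137, 0.016]
force: [0.3, 0.4, 0.3]
opening: 0.0282
box pos grasp [-0.1037  0.0193  0.2917] theta 1.111 radius 0.2424 0.03592196122549675 [-0.5  0.1 -1.1]
1.95 [-174.7  -20.1   52.1]
```

View pics/v4.png

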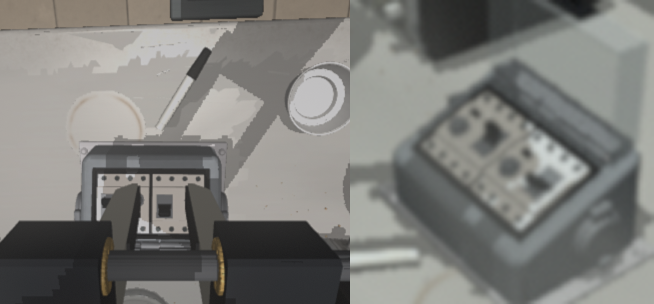

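```bash
python3 - <<'E'
from h import *
snap('top','t5');P,p,d=pts('t5')
g=p.max(-1)
m=(P[...,2]>.2)&(P[...,2]<.27)&(abs(P[...,1]+.231)<.03)&(P[...,0]>.53)&(P[...,0]<.65)&(g<60)
v,u=np.where(m);q=P[m];print(len(q),q.min(0),np.median(q,0),q.max(0),u.min(),u.max(),v.min(),v.max())
cv2.imwrite('pics/t5c.png',cv2.resize(p[100:230,170:300,::-1],None,fx=4,fy=4))
b=MB.inv().apply(np.median(q,0)-t0);print(b,np.radians(193.19)-np.arctan2(b[2]-.1048,b[0]-.0506), np.linalg.norm(b[[0,2]]-[.0506,.1048]))
E
```

```text
243 [ 0.57380444 -0.26097408  0.21206021] [ 0.58329798 -0.23610654  0.21731335] [ 0.59309006 -0.20431774  0.24742765] 226 253 133 145
[ 0.06721035 -0.00469053  0.21731335] 1.9475765781114378 0.11373283437117351
```

View pics/t5c.png

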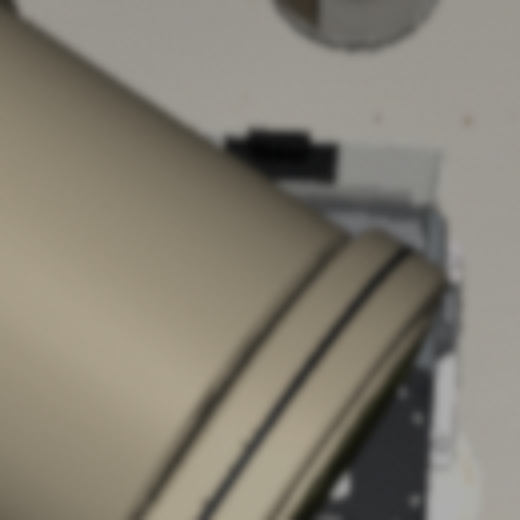

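```bash
python3 -m pendant '[{"translation":[-25,-4,-10],"twist":[0,0,0],"grip":0.4},{"translation":[-40,-5,0],"twist":[0,0,0],"grip":0.4},{"translation":[-40,-5,0],"twist":[0,0,0],"grip":0.4},{"translation":[-40,-5,0],"twist":[0,0,0],"grip":0.4},{"translation":[-20,0,0],"twist":[0,0,0],"grip":0.4},{"translation":[0,0,0],"twist":[0,0,0],"grip":0.4},{"translation":[0,0,0],"twist":[0,0,0],"grip":0.4},{"translation":[0,0,0],"twist":[0,0,0],"grip":0.4},{"translation":[0,0,0],"twist":[0,0,0],"grip":0.4},{"translation":[0,0,0],"twist":[0,0,0],"grip":0.4}]' 12; python3 arc.py 1.95
python3 -c "
from h import *
print((R.from_rotvec(robot.read_state()['orientation']).inv()*(MB*R.from_euler('y',np.pi))).as_rotvec(),ray('t5',240,136.75,.241),world([.0706,0,.2383]))"
```

```text
t: 17.5
tool_pos: [0.5756, -0.2305, 0.2863]
orientation: [0.047, 3.121, -0.001]
force: [-0.7, 0.4, -0.9]
opening: 0.0651
box pos grasp [0.059  0.0006 0.3053] theta 1.843 radius 0.2006 0.065084497952454 [-0.7  0.4 -0.9]
1.95 [-10.3  -0.7  67.2]
[-0.00034802  0.02049332  0.00579297] [ 0.58176794 -0.23446571  0.241     ] [ 0.58685426 -0.23154105  0.2383    ]
```

```bash
python3 -m pendant '[{"translation":[-7,0,10],"twist":[0,0.02,0.005],"grip":0.4},{"translation":[0,0,20],"twist":[0,0,0],"grip":0.4},{"translation":[0,0,20],"twist":[0,0,0],"grip":0.4},{"translation":[0,0,10],"twist":[0,0,0],"grip":0.4},{"translation":[0,0,3],"twist":[0,0,0],"grip":0.4},{"translation":[0,0,0],"twist":[0,0,0],"grip":0.4},{"translation":[0,0,0],"twist":[0,0,0],"grip":0.4},{"translation":[0,0,0],"twist":[0,0,0],"grip":0.4},{"translation":[0,0,0],"twist":[0,0,0],"grip":0.4},{"translation":[0,0,0],"twist":[0,0,0],"grip":0.4}]' 12; python3 arc.py 1.95
```

```text
t: 18.5
tool_pos: [0.5831, -0.2322, 0.229]
orientation: [0.057, 3.131, -0.007]
force: [-0.9, 0.0, -0.4]
opening: 0.0649
box pos grasp [ 0.0667 -0.0007  0.248 ] theta 1.913 radius 0.1442 0.06493987482561692 [-0.9  0.  -0.4]
1.95 [-3.8  0.8  9.8]
```

```bash
python3 -m pendant '[{"translation":[-2,1,6],"twist":[0,0,0],"grip":0.4},{"translation":[0,0,3],"twist":[0,0,0],"grip":0.4},{"translation":[0,0,0],"twist":[0,0,0],"grip":-1},{"translation":[0,0,0],"twist":[0,0,0],"grip":-1},{"translation":[0,0,0],"twist":[0,0,0],"grip":-1},{"translation":[0,0,0],"twist":[0,0,0],"grip":-1},{"translation":[0,0,0],"twist":[0,0,0],"grip":-1},{"translation":[0,0,0],"twist":[0,0,0],"grip":-1},{"translation":[0,0,0],"twist":[0,0,0],"grip":-1},{"translation":[0,0,0],"twist":[0,0,0],"grip":-1}]' 12; python3 arc.py 1.8 1.7 1.6 1.5 1.4 1.3 1.2 1.1 1 .9 .8 
```

```text
t: 19.5
tool_pos: [0.5855, -0.2318, 0.2194]
orientation: [0.058, 3.131, -0.008]
force: [0.2, -0.0, -1.0]
opening: 0.0317
box pos grasp [ 6.910e-02 -2.000e-04  2.384e-01] theta 1.939 radius 0.1349 0.03173247087243904 [ 0.2 -0.  -1. ]
1.8 [18.6  0.1 -1.5]
1.7 [13.5 -0.   0.5]
1.6 [13.4 -0.   1.9]
1.5 [13.1  0.   3.2]
1.4 [12.7  0.   4.5]
1.3 [12.2  0.   5.8]
1.2 [11.6  0.   6.9]
1.1 [10.8  0.   8.1]
1.0 [10.   0.   9.1]
0.9 [ 9.   0.  10.1]
0.8 [ 8.   0.  10.9]
```

Gripped at 31.7 mm with the right radius (134.9 mm). Next I lower it along the arc.

```bash
python3 -m pendant '[{"translation":[8,0,-1],"twist":[0,0,0],"grip":-1},{"translation":[12,0,0],"twist":[0,0,0],"grip":-1},{"translation":[12,0,1],"twist":[0,0,0],"grip":-1},{"translation":[12,0,2],"twist":[0,0,0],"grip":-1},{"translation":[12,0,3],"twist":[0,0,0],"grip":-1},{"translation":[12,0,5],"twist":[0,0,0],"grip":-1},{"translation":[11,0,6],"twist":[0,0,0],"grip":-1},{"translation":[10,0,6],"twist":[0,0,0],"grip":-1},{"translation":[5,0,4],"twist":[0,0,0],"grip":-1},{"translation":[0,0,0],"twist":[0,0,0],"grip":-1}]' 12; python3 arc.py 1.2 1.1 1 .9 .8 .7 .6 .5 .4 .3 .2 .1 0
```

```text
t: 20.5
tool_pos: [0.4876, -0.2282, 0.1961]
orientation: [0.056, 3.123, -0.013]
force: [3.9, -1.6, -4.3]
opening: 0.0317
box pos grasp [-0.0291 -0.      0.2151] theta 1.175 radius 0.136 0.03166826667391971 [ 3.9 -1.6 -4.3]
1.2 [-3.3  0.  -1. ]
1.1 [10.9  0.1  8. ]
1.0 [10.   0.1  9. ]
0.9 [ 9.1  0.1 10. ]
0.8 [ 8.   0.1 10.8]
0.7 [ 6.9  0.1 11.6]
0.6 [ 5.7  0.1 12.2]
0.5 [ 4.5  0.1 12.7]
0.4 [ 3.2  0.1 13.1]
0.3 [ 1.9  0.1 13.4]
0.2 [ 0.5  0.1 13.5]
0.1 [-0.8  0.1 13.5]
0.0 [-2.2  0.1 13.3]
```

```bash
python3 -m pendant '[{"translation":[6,0,5],"twist":[0,0,0],"grip":-1},{"translation":[9,0,8],"twist":[0,0,0],"grip":-1},{"translation":[8,0,9],"twist":[0,0,0],"grip":-1},{"translation":[7,0,9],"twist":[0,0,0],"grip":-1},{"translation":[6,0,10],"twist":[0,0,0],"grip":-1},{"translation":[5,0,10],"twist":[0,0,0],"grip":-1},{"translation":[4,0,10],"twist":[0,0,0],"grip":-1},{"translation":[3,0,10],"twist":[0,0,0],"grip":-1},{"translation":[2,0,6],"twist":[0,0,0],"grip":-1},{"translation":[0,0,0],"twist":[0,0,0],"grip":-1}]' 12; python3 arc.py .5 .4 .3 .2 .1 0
```

```text
t: 21.5
tool_pos: [0.435, -0.2262, 0.1119]
orientation: [0.055, 3.124, -0.011]
force: [-2.4, 0.1, 0.7]
opening: 0.0321
box pos grasp [-0.0817  0.      0.1309] theta 0.425 radius 0.1348 0.03213062888238533 [-2.4  0.1  0.7]
0.5 [-2.4 -0.1 -9.9]
0.4 [ 3.2  0.1 13.1]
0.3 [ 1.8  0.1 13.4]
0.2 [ 0.5  0.1 13.5]
0.1 [-0.9  0.1 13.5]
0.0 [-2.2  0.1 13.3]
```

```bash
python3 -m pendant '[{"translation":[1,0,6],"twist":[0,0,0],"grip":-1},{"translation":[1,0,7],"twist":[0,0,0],"grip":-1},{"translation":[1,0,7],"twist":[0,0,0],"grip":-1},{"translation":[1,0,7],"twist":[0,0,0],"grip":-1},{"translation":[0,0,7],"twist":[0,0,0],"grip":-1},{"translation":[0,0,6],"twist":[0,0,0],"grip":-1},{"translation":[0,0,5],"twist":[0,0,0],"grip":-1},{"translation":[0,0,3],"twist":[0,0,0],"grip":-1},{"translation":[0,0,0],"twist":[0,0,0],"grip":-1},{"translation":[0,0,0],"twist":[0,0,0],"grip":-1}]' 12; python3 arc.py 0
```

```text
t: 22.5
tool_pos: [0.4343, -0.2262, 0.0608]
orientation: [0.054, 3.12, -0.011]
force: [1.2, 0.7, -0.3]
opening: 0.0317
box pos grasp [-0.0825 -0.0001  0.0798] theta 0.045 radius 0.1354 0.03171458833487518 [ 1.2  0.7 -0.3]
0.0 [-1.5  0.1  5.9]
```

```bash
python3 -m pendant '[{"translation":[0,0,1.5],"twist":[0,0,0],"grip":-1},{"translation":[0,0,1.5],"twist":[0,0,0],"grip":-1},{"translation":[0,0,1.5],"twist":[0,0,0],"grip":-1},{"translation":[0,0,1],"twist":[0,0,0],"grip":-1},{"translation":[0,0,1],"twist":[0,0,0],"grip":-1},{"translation":[0,0,1],"twist":[0,0,0],"grip":-1},{"translation":[0,0,1],"twist":[0,0,0],"grip":-1},{"translation":[0,0,1],"twist":[0,0,0],"grip":-1},{"translation":[0,0,1],"twist":[0,0,0],"grip":-1},{"translation":[0,0,0],"twist":[0,0,0],"grip":-1}]' 12; python3 arc.py 0
```

```text
t: 23.5
tool_pos: [0.4356, -0.2263, 0.0538]
orientation: [0.053, 3.118, -0.011]
force: [1.7, 1.8, 0.0]
opening: 0.0317
box pos grasp [-0.0812 -0.0001  0.0728] theta -0.008 radius 0.1357 0.03174122861444474 [1.7 1.8 0. ]
0.0 [-0.4  0.  -1.2]
```

```bash
python3 -m pendant '[{"translation":[0,0,1],"twist":[0,0,0],"grip":-1},{"translation":[0,0,1.5],"twist":[0,0,0],"grip":-1},{"translation":[0,0,2],"twist":[0,0,0],"grip":-1},{"translation":[0,0,2],"twist":[0,0,0],"grip":-1},{"translation":[0,0,2],"twist":[0,0,0],"grip":-1},{"translation":[0,0,2],"twist":[0,0,0],"grip":-1},{"translation":[0,0,2],"twist":[0,0,0],"grip":-1},{"translation":[0,0,2],"twist":[0,0,0],"grip":-1},{"translation":[0,0,2],"twist":[0,0,0],"grip":-1},{"translation":[0,0,2],"twist":[0,0,0],"grip":-1}]' 12; python3 arc.py 0
```

```text
t: 24.5
tool_pos: [0.4383, -0.2265, 0.0489]
orientation: [0.051, 3.117, -0.011]
force: [-4.8, 7.8, 17.5]
opening: 0.0322
box pos grasp [-0.0785 -0.0002  0.0679] theta -0.048 radius 0.1343 0.03220317709752364 [-4.8  7.8 17.5]
0.0 [ 2.2  0.2 -6.2]
```

```bash
python3 -m pendant '[{"translation":[0,0,0],"twist":[0,0,0],"grip":-1},{"translation":[0,0,0],"twist":[0,0,0],"grip":0.4},{"translation":[0,0,0],"twist":[0,0,0],"grip":0.4},{"translation":[0,0,0],"twist":[0,0,0],"grip":0.4},{"translation":[0,0,0],"twist":[0,0,0],"grip":0.4},{"translation":[0,0,-10],"twist":[0,0,0],"grip":0.4},{"translation":[0,0,-25],"twist":[0,0,0],"grip":0.4},{"translation":[0,0,-40],"twist":[0,0,0],"grip":0.4},{"translation":[0,0,-45],"twist":[0,0,0],"grip":0.4},{"translation":[0,0,-45],"twist":[0,0,0],"grip":0.4}]' 12
python3 -m pendant '[{"translation":[10,0,-45],"twist":[0,0,0],"grip":0.4},{"translation":[20,0,-30],"twist":[0,0,0],"grip":0.4},{"translation":[10,0,0],"twist":[0,0,0],"grip":0.4},{"translation":[0,0,0],"twist":[0,0,0],"grip":0.4},{"translation":[0,0,0],"twist":[0,0,0],"grip":0.4},{"translation":[0,0,0],"twist":[0,0,0],"grip":0.4},{"translation":[0,0,0],"twist":[0,0,0],"grip":0.4},{"translation":[0,0,0],"twist":[0,0,0],"grip":0.4},{"translation":[0,0,0],"twist":[0,0,0],"grip":0.4},{"translation":[0,0,0],"twist":[0,0,0],"grip":0.4}]' 12
python3 - <<'E'
from h import *
snap('wrist','w6');snap('scene','s6')
a=cv2.resize(cv2.imread('pics/w6.png')[130:300,160:340],None,fx=2.2,fy=2.2,interpolation=cv2.INTER_CUBIC);b=cv2.resize(cv2.imread('pics/s6.png')[120:220,200:300],None,fx=3.74,fy=3.74,interpolation=cv2.INTER_CUBIC)
cv2.imwrite('pics/v6.png',np.hstack([a,b]))
P,p,d=pts('w6');q=P.reshape(-1,3);b=MB.inv().apply(q-t0)*1000;b[:,2]-=80
S=b[:,0]*c+b[:,2]*s;n=-b[:,0]*s+b[:,2]*c
for lo,hi in((-48,-30),(-20,0),(10,40)):
    k=(S>lo)&(S<hi)&(abs(b[:,1])<70)&(n<70);print(lo,hi,k.sum(),np.percentile(n[k],[10,50,90]).round(1))
E
```

```text
t: 25.5
tool_pos: [0.4279, -0.2229, 0.2116]
orientation: [0.052, 3.135, 0.001]
force: [1.3, -0.3, 0.1]
opening: 0.0654
t: 26.5
tool_pos: [0.3875, -0.2217, 0.295]
orientation: [0.051, 3.129, -0.005]
force: [0.2, -0.2, 0.8]
opening: 0.0652
-48 -30 1417 [35.8 36.8 37.7]
-20 0 1518 [35.8 36.8 37.9]
10 40 2356 [35.9 36.9 37.9]
```

View pics/v6.png

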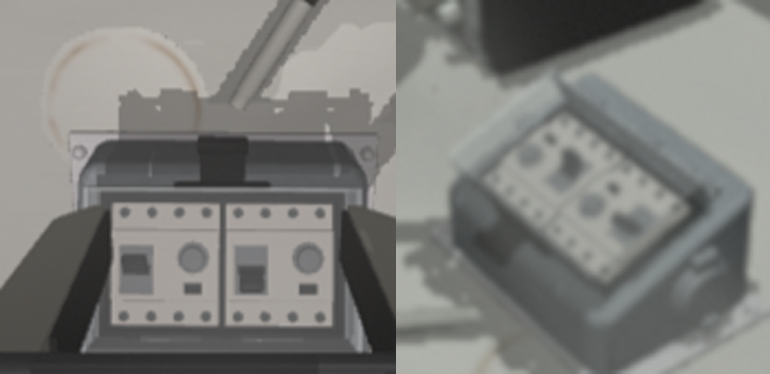

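The guard's top lies parallel to the face at 36.8 mm all along the slope, so it is shut. Lever a, at (251,278), is up the slope (on). Lever b, at (135,265), is down (off). The marker is where it was.

```bash
python3 -c "
from plant import robot
print(robot.close_job(), robot.read_state()['t'])"
```

```text
the job is handed in; nothing more can be done
the job is handed in; nothing more can be done
```

The trip test is done on the left breaker, the one that was on, and the job is handed in after about 27 s of robot time.

I lifted the guard by its pull to its open stop and pressed the test button with 14 N, fully in; the pictures then showed the lever at off. I pushed the lever back on until it stopped moving, at about 2 N. Then I lowered the guard in the grip all the way, pressed it shut with about 17 N and let go.

**Last checks:**
- **Guard:** its top lies parallel to the box's face, 36.8 mm above it at three places up the slope, so it is shut.
- **Levers:** the left one is on and the right one is still off, as seen in the wrist and scene pictures. I did not measure the lever angle.
- **Loose things:** the marker is where it was, and the arm kept well clear of the other things. I did not re-measure their positions.
- **Camera agreement:** the top and wrist views disagreed by about 4 mm sideways on where the box was. I used a value between them, and a third view agreed with it to about 1 mm.

No check failed.

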